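# Unstack the sample jars and set them out on the lab bench

### The job

The sample jars stand on the bench in two stacks. Take the stacks apart and set the jars out upright for work: the small red-lidded jar in the middle of the balance pan, the small yellow-lidded jar in the middle of the stirrer plate, the large green-lidded jar flat in the green dish and the large black-lidded jar flat in the black dish. Do not drop a jar, and leave the two blue-capped bottles standing where they are.

Things in the scene. Friction and masses are not known exactly. Their poses are not given: they have to be found in the camera images.
- jar_red: Small sample jar, round and plain: amber body 40 mm in diameter and 31 mm tall under a flat red lid 44 mm in diameter and 14 mm tall; 45 mm tall in all, about 0.07 kg. At the start it stands loosely on the lid of one of the large jars (either one), so that its underside is 60 mm above the bench. Origin at the centre of its underside, z up along its axis.
- jar_yellow: Small sample jar, round and plain: amber body 40 mm in diameter and 31 mm tall under a flat yellow lid 44 mm in diameter and 14 mm tall; 45 mm tall in all, about 0.07 kg. At the start it stands loosely on the lid of one of the large jars (either one), so that its underside is 60 mm above the bench. Origin at the centre of its underside, z up along its axis.
- jar_green: Large sample jar, round and plain: white body 58 mm in diameter and 41 mm tall under a flat green lid 62 mm in diameter and 19 mm tall; 60 mm tall in all, about 0.16 kg. It stands on the bench with one small jar on top of it (either one). Origin at the centre of its underside, z up along its axis.
- jar_black: Large sample jar, round and plain: white body 58 mm in diameter and 41 mm tall under a flat black lid 62 mm in diameter and 19 mm tall; 60 mm tall in all, about 0.16 kg. It stands on the bench with one small jar on top of it (either one). Origin at the centre of its underside, z up along its axis.
- balance: Laboratory balance, fixed, left or right on the bench: low white housing 58 mm high, blue display panel at its +x end (below 75 mm), and a rigid flat round steel pan, 120 mm in diameter, its top 75 mm above the bench. Origin on the bench right under the pan centre; z up, x towards the display; housing from x = -90 to 190 mm, y = -90 to 90 mm.
- stirrer: Magnetic stirrer, fixed, on the other side from the balance: grey housing 68 mm high, two black knobs at its +x end (88 mm high), and a flat square white plate, 135 by 135 mm, its top 95 mm above the bench. Origin on the bench right under the plate centre; z up, x towards the knobs; housing from x = -65 to 165 mm, y = -75 to 75 mm.
- dish_green: Shallow round green dish fixed on the bench, 92 mm outside diameter, rim 10 mm high and 4 mm thick, inside diameter 84 mm; its inner floor is 4 mm above the bench. Origin at the centre of its underside, on the bench, z up.
- dish_black: Shallow round black dish fixed on the bench, 92 mm outside diameter, rim 10 mm high and 4 mm thick, inside diameter 84 mm; its inner floor is 4 mm above the bench. Origin at the centre of its underside, on the bench, z up.
- bottle_mid: Pale greyish reagent bottle with a blue screw cap, 56 mm in diameter, 95 mm tall, standing loose on the bench in the middle, among the jars and dishes; a bystander. Origin at the centre of its underside.
- bottle_far: Pale greyish reagent bottle with a blue screw cap, 56 mm in diameter, 95 mm tall, standing loose on the bench farther out, beyond the jars; a bystander. Origin at the centre of its underside.
Mind the look-alikes: they are no part of the job. What is shaped like the jar_yellow but purple is not meant. Of the things that look like the dish_black, take the one that is farthest from the robot's base at the start.

How it is judged:
By the outcome, as a careful person would: the job done as asked, in the order asked, and still so for the second after the job is handed in, with the robot touching nothing.
It also fails if it takes over 115 s, if anything falls off the work surface, if the arm or the gripper's body presses on something with over 40 N, if the wrist force passes 120 N, or if a joint passes its speed limit or range.

### The arm

A 7-joint arm with a two-finger parallel gripper is mounted at the origin on the work surface. World frame = base frame: x ahead of the robot, y to its left, z up, the work surface at z = 0. Lengths are in mm, angles in rad, forces in N, time in s.
With the tool pointing down it reaches from about 400 to 875 mm from the base axis. Payload 4.4 kg.
Tool frame: the origin (TCP) lies at the very end of the fingers, on their centre line; the grasp point (between the pads) lies 19 mm behind it; z points along the fingers, x is the direction in which the jaws open and shut, and the axes are right-handed (so a half turn about z gives the same grasp; the last joint's range is limited). The gripper opens to 85 mm and grips with 20 to 120 N. Pads are 22 mm wide; open, the fingers measure 114 mm over their backs; the gripper's body (76 mm by 85 mm) begins 54 mm behind the grasp point. The pads swing forward as they close: fully open they stand 13 mm farther back than shut.
Start: joints at [1.227, 0.628, 0.038, 1.517, -0.027, 0.996, -0.02], TCP at [178.284, -625.086, 231.313] pointing down, gripper open.
Joint ranges: [-3.06, 3.06], [-0.37, 2.12], [-1.25, 1.32], [0.18, 2.47], [-1.1, 4.24], [0.23, 1.98], [-2.94, 2.94]. Speed limits (rad/s): [2.57, 2.57, 3.14, 3.14, 3.14, 3.14, 3.14].

### API

Orientations are given as [roll, pitch, yaw] about the fixed x, y, z axes, in that order (R = Rz(yaw) Ry(pitch) Rx(roll)).
In Python, from cell import ctrl gives the robot as it stands.
- The arm moves only by the shell command python3 -m creep 'ROWS'. ROWS is text: rows parted by semicolons, each of 7 numbers parted by spaces: the shift along the tool's x, y, z in units of 40 mm (1.0 is 40 mm), then the turn, a rotation vector about the tool's x, y, z in degrees, then the closure, from 0 (fully open) to 1 (shut). In form: x y z rx ry rz grip; .... A call has 1 to 10 rows; each row is the pose to reach, as a shift and turn from the pose commanded when the call began, along the tool's axes at that moment; what a row does not reach only later rows make up. A row lasts 1/12 s, in which the tool goes at most 41.7 mm and 7.16 degrees, less where a joint would pass 70% of its speed; a pose out of reach is approached as far as the arm can. A call with a gripper value outside its range is refused whole. The fingers move at their own pace and stop on an object; the grip force is fixed at half the most. Time passes only in rows, so rows that repeat a pose let the fingers close. It gives the time, the measured TCP pose, the force and the opening at its end, in the units of the state.
- ctrl.read_state(): the state, without advancing time (a new reading comes with each control period).
- ctrl.get_image(name): name is "scene" or "side" or "wrist"; returns a dict with "img" (384x512x3 uint8, red, green, blue), "vfov" (degrees; the focal length in pixels is half the picture's height over the tangent of half this angle, whatever the lens; pixels are square), "cx", "cy" (the principal point, pixels), "T" (4x4, takes a point from camera to world coordinates); the wrist camera has in their place "tool_from_camera" (4x4, takes a point from camera to tool coordinates, whose origin is the TCP and whose axes are the tool frame's). Camera axes: x right, y up, looking along -z (the intrinsics and any distortion apply to the point x, -y, -z); pixel columns grow to the right and rows downward; lengths in mm; the calibration is good to about 2 mm. The wrist camera is an equidistant fisheye: a pixel r from the principal point sees the ray r / f radians off the axis. A picture is of the moment at which its call begins: read the wrist's pose just before it. There is no depth.
- ctrl.finish_job(): hands the job in, once; it reports no verdict.
Trained networks look in the newest picture that a camera, given by its name, has taken for a name from the list of things; names that differ only in an ending like _2 or _b are one class to them, and where a whole thing is asked for, a point or a joint stands for the part that bears it (a point fixed in the world has none). Each returns a list of dicts, best first, with "score" (0 to 1); they miss things now and then, are a little off and sometimes report something else, mostly with a low value. They report only what shows in the picture. A call takes as long as a camera call. They do not tell look-alikes from the thing itself.
- ctrl.boxes_of(camera, thing): "rect" ([left, top, right, bottom] in pixels, round what is visible of it).
- ctrl.cut_out(camera, thing): "pixels" (384x512 bool, what is visible of it) and "rect" ([left, top, right, bottom] in pixels, round what is visible of it).
The state is a dict: "clock": time; "qpos": joint angles; "qd": joint speeds; "tau": joint torques, N m; "eef_pos": TCP position; "tool_rot": TCP orientation; "force": force on the tool from outside, world axes, zero at the start; "torque": the same for the moment, N m; "width": finger opening in mm.
Only numpy, scipy, OpenCV 4.12 (cv2) and the standard library are available. Lean on these libraries where they do the work, as an engineer would, in place of code of your own. Each camera call takes 0.05 s, during which the arm holds its last target.

## Working session

There is one attempt and no reset: what is moved stays moved. The work goes in short steps, Python scripts to look and compute and a shell command to move; the robot and the scene stay as the last step left them, time stands still between calls to the robot, and variables do not carry over. Pictures are saved under pics/ and viewed, and the job is handed in when it is done.

```bash
mkdir -p pics; ls; python3 - <<'E'
from cell import ctrl
import cv2,numpy as np
s=ctrl.read_state();print({k:np.round(v,3).tolist() for k,v in s.items()})
for n in("scene","side","wrist"):
    d=ctrl.get_image(n);cv2.imwrite(f"pics/{n}0.png",cv2.cvtColor(d["img"],cv2.COLOR_RGB2BGR))
    print(n,{k:np.round(v,3).tolist() for k,v in d.items() if k!="img"})
E
```

```text
pics
{'clock': 0.0, 'qpos': [1.227, 0.629, 0.038, 1.518, -0.027, 0.996, -0.02], 'qd': [-0.001, 0.001, -0.0, -0.001, -0.001, -0.001, 0.001], 'tau': [0.0, -56.34, 1.227, -19.344, 0.011, 0.011, -0.0], 'eef_pos': [178.142, -624.456, 230.381], 'tool_rot': [-3.142, 0.002, -1.293], 'force': [-0.49, -0.39, -0.42], 'torque': [-0.002, 0.012, -0.005], 'width': 85.503}
scene {'vfov': 43.157, 'cx': 269.171, 'cy': 194.853, 'T': [[0.653, -0.431, 0.623, 1295.63], [0.758, 0.385, -0.527, -611.643], [-0.013, 0.816, 0.577, 740.453], [0.0, 0.0, 0.0, 1.0]]}
side {'vfov': 43.007, 'cx': 263.742, 'cy': 197.93, 'T': [[-0.999, 0.033, -0.035, 500.589], [-0.049, -0.737, 0.674, 758.52], [-0.004, 0.675, 0.738, 923.715], [0.0, 0.0, 0.0, 1.0]]}
wrist {'vfov': 65.706, 'cx': 253.704, 'cy': 190.095, 'tool_from_camera': [[1.0, 0.0, -0.0, -1.241], [0.0, -0.949, -0.316, -80.911], [-0.0, 0.316, -0.949, -142.785], [0.0, 0.0, 0.0, 1.0]]}
```

View pics/scene0.png

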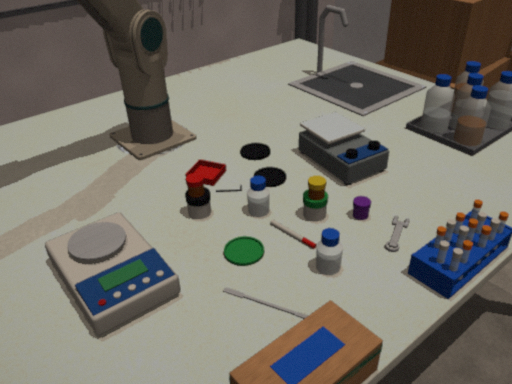

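View pics/side0.png

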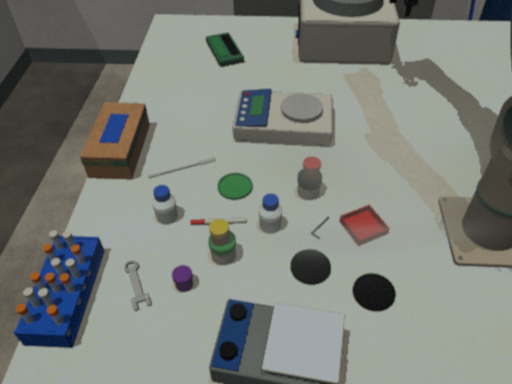

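View pics/wrist0.png

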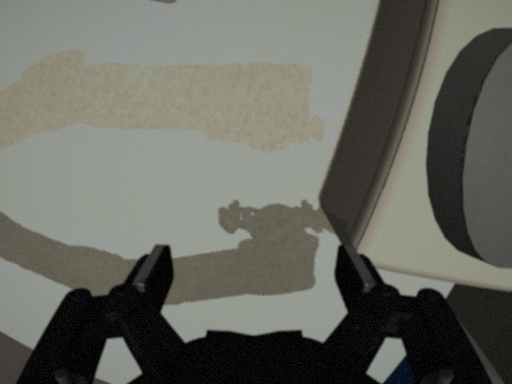

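Scene view: the red-on-black stack is at (198,197), yellow-on-green at (316,198), a lone purple jar at (361,207). The black dishes are at (255,151) and (270,176), and the green dish at (244,250). The balance is at the left and the stirrer at (342,145). Next I'll localise everything with model fits.

```bash
cat > h.py <<'E'
from cell import ctrl
import cv2,numpy as np
from scipy.optimize import least_squares
def cam(d):
    return dict(f=192/np.tan(np.radians(d["vfov"])/2),cx=d["cx"],cy=d["cy"],T=np.array(d["T"]) if "T" in d else None)
def proj(c,P):
    P=np.atleast_2d(P);Ti=np.linalg.inv(c["T"]);Q=P@Ti[:3,:3].T+Ti[:3,3]
    return np.c_[c["cx"]+c["f"]*Q[:,0]/-Q[:,2], c["cy"]+c["f"]*-Q[:,1]/-Q[:,2]]
def unproj(c,uv,z):
    v=np.array([(uv[0]-c["cx"])/c["f"],-(uv[1]-c["cy"])/c["f"],-1]);v=c["T"][:3,:3]@v;o=c["T"][:3,3]
    return o+v*(z-o[2])/v[2]
a=np.linspace(0,2*np.pi,73)
def circ(x,y,r,z): return np.c_[x+r*np.cos(a),y+r*np.sin(a),0*a+z]
S=dict(jar_red=[(20,60),(22,91),(22,105)],jar_yellow=[(20,60),(22,91),(22,105)],
 jar_green=[(29,0),(31,41),(31,60)],jar_black=[(29,0),(31,41),(31,60)],
 dish_green=[(46,0),(46,10)],dish_black=[(46,0),(46,10)],bottle_mid=[(28,0)],bottle_far=[(28,0)])
def rectm(c,n,xy,S=S):
    p=np.vstack([proj(c,circ(*xy,r,z)) for r,z in S[n]]);return np.r_[p.min(0),p.max(0)]
E
cat > loc.py <<'E'
from h import *
C={}
for n in("scene","side"): C[n]=cam(ctrl.get_image(n))
for t in list(S)+["balance","stirrer"]:
  for n in C:
    for o in ctrl.cut_out(n,t)[:5]:
      if o["score"]<.25: continue
      m=o["pixels"];ys,xs=np.where(m);r=np.array([xs.min(),ys.min(),xs.max()+1,ys.max()+1],float)
      txt=""
      if t in S:
        w=np.array([1,0 if t in("jar_green","jar_black") or "bottle" in t else 1,1,1.])
        g=unproj(C[n],((r[0]+r[2])/2,(r[1]+r[3])/2),20)[:2]
        q=least_squares(lambda x:w*(rectm(C[n],t,x)-r),g)
        txt=f"xy {np.round(q.x,1)} res {np.round(q.fun,1)}"
      print(t,n,round(o["score"],2),r.astype(int),m.sum(),txt)
E
python3 loc.py
```

```text
jar_red scene 0.79 [186 173 205 197] 380 xy [ 436.6 -116.6] res [-0.1 -0.6  0.2  0.5]
jar_red scene 0.54 [308 175 328 201] 417 xy [641.9  93.4] res [ 0.5  0.3 -0.5 -0.2]
jar_red side 0.85 [303 156 321 180] 367 xy [ 427.7 -114.5] res [-0.2 -0.5  0.2  0.4]
jar_red side 0.5 [291 249 330 285] 1090 xy [436. 181.] res [ 8.5  3.6 -8.4 -3.1]
jar_yellow scene 0.89 [353 195 372 220] 399 xy [762.5 112.4] res [-0.9 -1.1  0.9  1. ]
jar_yellow scene 0.7 [308 175 327 200] 369 xy [639.5  94.1] res [ 0.1 -0.2 -0.1  0.2]
jar_yellow scene 0.42 [316 226 344 275] 1102 xy [815.1 -48.5] res [ 2.7  9.6 -2.7 -8.6]
jar_yellow side 0.9 [172 265 193 292] 469 xy [693.6 220.2] res [-1.3 -1.4  1.3  1.3]
jar_yellow side 0.67 [209 219 229 246] 451 xy [632.9  98.4] res [-0.4 -0.4  0.4  0.4]
jar_green scene 0.73 [303 190 328 220] 516 xy [631.2  98.5] res [-0.4 -0.   0.4 -0. ]
jar_green side 0.81 [209 232 236 265] 531 xy [628.4  97.1] res [-0.6 -0.   0.6 -0. ]
jar_black scene 0.94 [185 188 211 219] 581 xy [ 436.2 -114.8] res [-0.3 -0.   0.3 -0. ]
jar_black side 0.77 [296 170 323 200] 532 xy [ 430.8 -112.1] res [ 0.9 -0
[... 413 characters left out ...]
429.1 124.7] res [-0.  -0.2  0.   0.2]
dish_black side 0.89 [352 273 396 310] 1281 xy [292.4 182.1] res [ 0.2 -1.1 -0.2  1. ]
bottle_mid scene 0.69 [247 175 270 217] 775 xy [5.295e+02 4.000e-01] res [ 0.4  0.  -0.4  0. ]
bottle_mid side 0.83 [259 194 281 233] 698 xy [5.255e+02 5.000e-01] res [-0.4  0.   0.4 -0. ]
bottle_far scene 0.6 [317 228 342 275] 1004 xy [787.6 -12.5] res [-0.4  0.   0.4 -0. ]
bottle_far side 0.97 [152 183 178 224] 804 xy [787.7 -15.4] res [ 1.7  0.  -1.7  0.1]
bottle_far side 0.28 [290 249 331 285] 1151 xy [428.8 143. ] res [ 8.   0.  -8.   0.3]
balance scene 0.74 [ 45 212 180 334] 9608 
balance side 0.89 [233  88 333 145] 4856 
stirrer side 0.88 [208 299 344 384] 9954
```

```bash
python3 - <<'E'
from h import *
a_=cv2.imread("pics/scene0.png");b=cv2.imread("pics/side0.png")
z=lambda im,x,y,w,h:cv2.resize(im[y:y+h,x:x+w],(400,300),interpolation=cv2.INTER_CUBIC)
cv2.imwrite("pics/crops0.png",np.vstack([np.hstack([z(a_,40,210,100,75),z(b,240,70,120,90)]),np.hstack([z(a_,290,100,112,84),z(b,200,294,120,90)])]))
cv2.imwrite("pics/crops1.png",np.vstack([np.hstack([z(a_,170,160,72,54),z(b,276,150,72,54)]),np.hstack([z(a_,290,170,96,72),z(b,160,210,120,90)])]))
E
```

```text
(no output)
```

View pics/crops0.png

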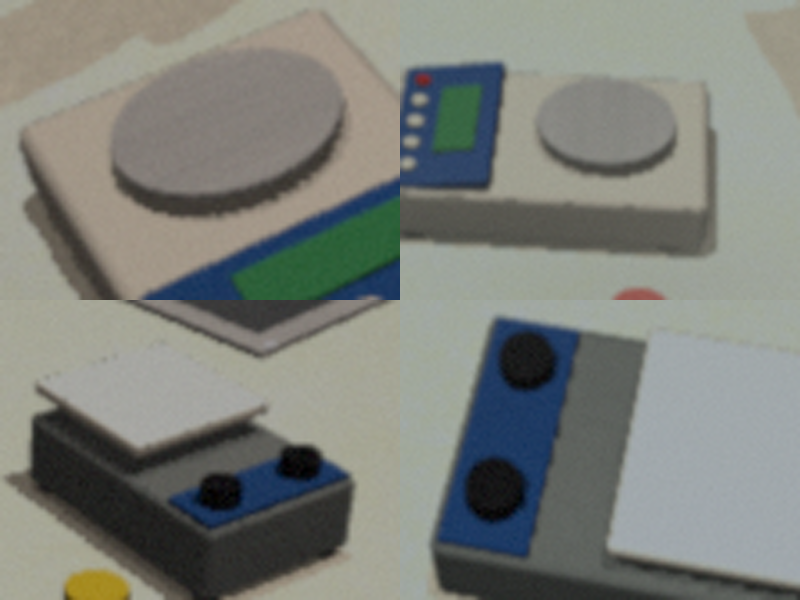

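View pics/crops1.png

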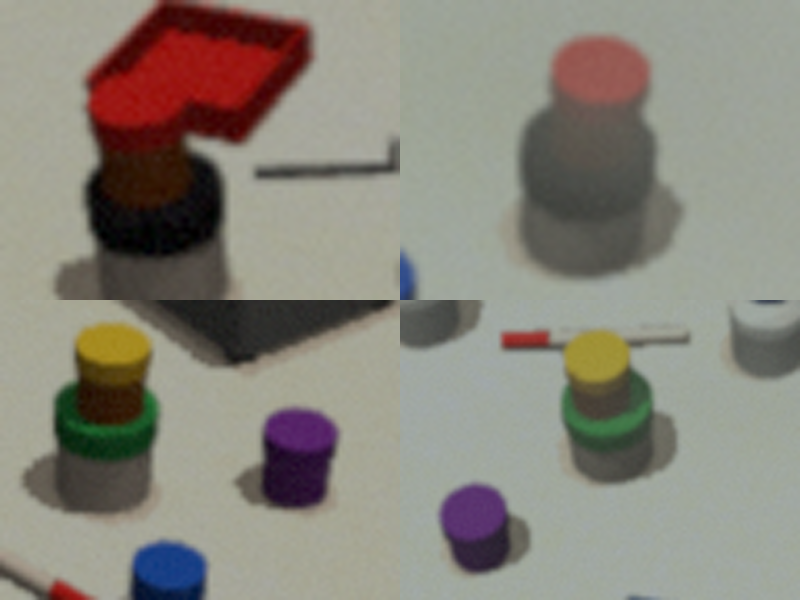

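```bash
python3 - <<'E'
from h import *
C={n:cam(ctrl.get_image(n)) for n in("scene","side")}
for n,r in(("scene",[68,221.75,126.5,259.3]),("side",[280.5,94,323.1,120.1])):
    g=unproj(C[n],((r[0]+r[2])/2,(r[1]+r[3])/2),75)[:2]
    q=least_squares(lambda x:rectm(C[n],"p",x,{"p":[(60,75)]})-r,g);print("pan",n,q.x.round(1),q.fun.round(1))
for n,c in(("scene",[(300.6,123.5),(334.2,112.6),(364.8,130.2),(328.6,142)]),("side",[(275,305),(345,308),(342,380),(263,376)])):
    p=np.array([unproj(C[n],u,95)[:2] for u in c]);print("plate",n,p.mean(0).round(1),p.round(0).tolist())
E
```

```text
pan scene [ 460.  -381.6] [-0.2  0.2  0.2 -0.2]
pan side [ 450.3 -373.2] [ 0.2  0.2 -0.2 -0.1]
plate scene [462.6 332.3] [[388.0, 280.0], [404.0, 404.0], [539.0, 385.0], [518.0, 260.0]]
plate side [446.  348.5] [[505.0, 279.0], [372.0, 279.0], [386.0, 419.0], [521.0, 418.0]]
```

```bash
python3 -m creep '-5.2 -4.8 -0.75 0 0 -37 0; -10.5 -9.6 -0.75 0 0 -74.1 0; -10.5 -9.6 -0.75 0 0 -74.1 0; -10.5 -9.6 -0.75 0 0 -74.1 0; -10.5 -9.6 -0.75 0 0 -74.1 0; -10.5 -9.6 -0.75 0 0 -74.1 0; -10.5 -9.6 -0.75 0 0 -74.1 0; -10.5 -9.6 -0.75 0 0 -74.1 0; -10.5 -9.6 -0.75 0 0 -74.1 0; -10.5 -9.6 -0.75 0 0 -74.1 0'
```

```text
clock: 2.18
eef_pos: [364.6, -251.2, 254.4]
tool_rot: [3.141, -0.001, -0.037]
force: [1.2, -0.1, 0.6]
width: 85.5
```

```bash
python3 -m creep '0.5 -1 0 0 0 -2 0; 1.1 -2 0.4 0 0 -2 0; 1.55 -3 0.8 0 0 -2 0; 1.55 -3.45 1.1 0 0 -2 0; 1.55 -3.45 1.1 0 0 -2 0; 1.55 -3.45 1.1 0 0 -2 0;1.55 -3.45 1.1 0 0 -2 0'
cat > w.py <<'E'
import sys
from h import *
def wrist(name=None):
    s=ctrl.read_state();d=ctrl.get_image("wrist")
    if name: cv2.imwrite(f"pics/{name}.png",cv2.cvtColor(d["img"],cv2.COLOR_RGB2BGR))
    from scipy.spatial.transform import Rotation as R
    T=np.eye(4);T[:3,:3]=R.from_euler("xyz",s["tool_rot"]).as_matrix();T[:3,3]=s["eef_pos"]
    c=cam(d);c["T"]=T@np.array(d["tool_from_camera"]);return s,d,c
def fproj(c,P):
    P=np.atleast_2d(P);Ti=np.linalg.inv(c["T"]);Q=P@Ti[:3,:3].T+Ti[:3,3];x,y,z=Q[:,0],-Q[:,1],-Q[:,2]
    h=np.hypot(x,y)+1e-9;r=c["f"]*np.arctan2(h,z);return np.c_[c["cx"]+r*x/h,c["cy"]+r*y/h]
def funproj(c,uv,z):
    u,v=(uv[0]-c["cx"])/c["f"],(uv[1]-c["cy"])/c["f"];r=np.hypot(u,v)+1e-9
    q=c["T"][:3,:3]@np.array([np.sin(r)*u/r,-np.sin(r)*v/r,-np.cos(r)]);o=c["T"][:3,3];return o+q*(z-o[2])/q[2]
def fit(c,mask,rings,x0,w=(1,1,1,1)):
    ys,xs=np.where(mask);r=np.array([xs.min(),ys.min(),xs.max()+1,ys.max()+1],float);w=np.array(w,float)
    def m(x):
        p=np.vstack([fproj(c,circ(*x,rr,z)) for rr,z in rings]);return np.r_[p.min(0),p.max(0)]
    q=least_squares(lambda x:w*(m(x)-r),x0);return q.x.round(1),q.fun.round(1),r.astype(int)
E
cat > lw.py <<'E'
import sys
from w import *
s,d,c=wrist(sys.argv[1]);print("tcp",np.round(s["eef_pos"],1),np.round(s["tool_rot"],4),"t",round(s["clock"],2),"w",round(s["width"],1),"F",np.round(s["force"],1))
dz=float(sys.argv[3]) if len(sys.argv)>3 else 0
R=dict(S,bottle_mid=[(28,0),],bottle_far=[(28,0)])
for t in sys.argv[2].split(","):
  for o in ctrl.cut_out("wrist",t)[:3]:
    if o["score"]<.3: continue
    ys,xs=np.where(o["pixels"]);g=funproj(c,(xs.mean(),ys.mean()),50)[:2]
    print(t,round(o["score"],2),*fit(c,o["pixels"],[(r,z+dz) for r,z in R.get(t,[(60,75)])],g),o["pixels"].sum())
E
python3 lw.py w1 jar_red,jar_black,dish_black,bottle_mid
```

```text
clock: 2.77
eef_pos: [431.9, -118.2, 210.0]
tool_rot: [3.141, 0.0, -0.008]
force: [-0.3, 0.8, 0.8]
width: 85.7
tcp [ 431.9 -118.2  210. ] [ 3.141e+00  2.000e-04 -8.100e-03] t 2.77 w 85.7 F [-0.3  0.8  0.8]
jar_red 0.8 [ 429.3 -113.4] [-0.6  0.1  0.6 -0. ] [227 152 276 208] 2108
jar_black 0.67 [ 431.6 -102.7] [-0.6 -6.8  0.6  6.3] [224 133 284 184] 1316
bottle_mid 0.68 [540.9  11.8] [ 11.3   4.5 -12.5  -4.4] [311  31 379  85] 2835
```

View pics/w1.png

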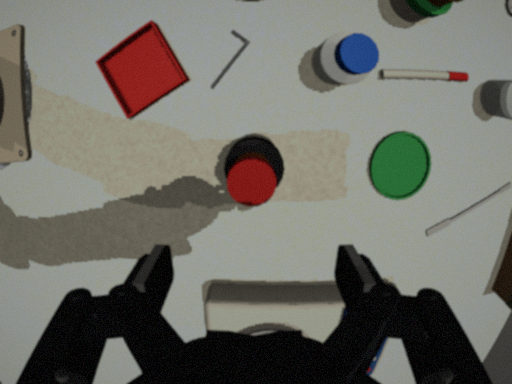

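Wrist view: the red lid at (251,180) sits on the black lid, and the fit gives (429.3,-113.4), agreeing with the side camera. Descending to grasp.

```bash
python3 -m creep '-0.05 -0.1 0.5 0 0 0 0; -0.05 -0.1 1.1 0 0 0 0; -0.05 -0.1 1.7 0 0 0 0; -0.05 -0.1 2.3 0 0 0 0; -0.05 -0.1 2.8 0 0 0 0; -0.05 -0.1 3.1 0 0 0 0; -0.05 -0.1 3.25 0 0 0 0; -0.05 -0.1 3.32 0 0 0 0; -0.05 -0.1 3.32 0 0 0 0; -0.05 -0.1 3.32 0 0 0 0'; python3 lw.py w2 jar_red,jar_black
```

```text
clock: 3.85
eef_pos: [430.5, -114.0, 77.7]
tool_rot: [3.141, -0.001, -0.009]
force: [-0.4, -0.5, -0.3]
width: 85.4
tcp [ 430.5 -114.    77.7] [ 3.1413e+00 -1.3000e-03 -8.7000e-03] t 3.85 w 85.4 F [-0.4 -0.5 -0.3]
jar_red 0.88 [ 429.2 -113. ] [-0.7 -1.1  0.7  1.4] [206 204 298 310] 7558
jar_black 0.65 [ 431.8 -103.8] [ -1.5 -10.1   1.6  10.3] [206 162 307 254] 4313
jar_black 0.43 [ 581.2 -309.8] [ -7.2 -12.2  10.   21.1] [366 347 414 384] 1284
```

View pics/w2.png

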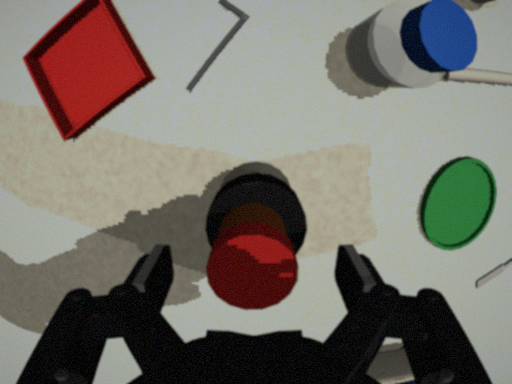

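Red lid is centred between the fingers at (252,265). Closing.

```bash
python3 -m creep '0 0 0 0 0 0 0.3; 0 0 0 0 0 0 0.5; 0 0 0 0 0 0 1; 0 0 0 0 0 0 1; 0 0 0 0 0 0 1; 0 0 0 0 0 0 1; 0 0 0 0 0 0 1; 0 0 0 0 0 0 1'; python3 -m creep '0 0 -0.1 0 0 0 1; 0 0 -0.4 0 0 0 1; 0 0 -0.9 0 0 0 1; 0 0 -1.5 0 0 0 1; 0 0 -2.1 0 0 0 1; 0 0 -2.6 0 0 0 1; 0 0 -2.9 0 0 0 1; 0 0 -3 0 0 0 1; 0 0 -3 0 0 0 1'; python3 lw.py w3 jar_red,jar_black
```

```text
clock: 4.67
eef_pos: [430.0, -113.7, 77.6]
tool_rot: [3.141, -0.0, -0.008]
force: [-0.9, -0.5, 6.8]
width: 42.2
clock: 5.42
eef_pos: [430.4, -113.9, 197.9]
tool_rot: [3.141, -0.002, -0.008]
force: [0.0, -0.7, -1.5]
width: 41.8
tcp [ 430.4 -113.9  197.9] [ 3.141e+00 -1.900e-03 -8.400e-03] t 5.42 w 41.8 F [ 0.  -0.7 -1.5]
jar_red 0.6 [ 430.1 -185.2] [ 22.   22.5 -22.1 -26.1] [209 204 300 311] 7407
jar_black 0.8 [ 431.4 -111. ] [-0.5 -0.9  0.5  0.9] [224 139 286 205] 3165
```

View pics/w3.png

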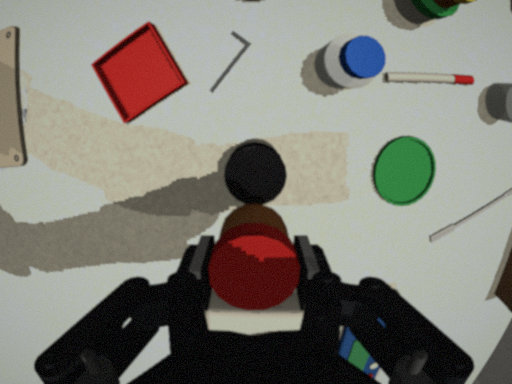

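```bash
python3 -m creep '0.05 0.3 0 0 0 0 1; 0.1 0.9 0 0 0 0 1; 0.2 1.7 0 0 0 0 1; 0.3 2.6 0 0 0 0 1; 0.4 3.5 0 0 0 0 1; 0.5 4.4 0 0 0 0 1; 0.55 5.2 0 0 0 0 1; 0.6 5.9 0 0 0 0 1; 0.6 6.3 0 0 0 0 1; 0.6 6.5 0 0 0 0 1'; python3 -m creep '0 0 0 0 0 0 1; 0 0 0 0 0 0 1'; python3 lw.py w4 balance
```

```text
clock: 6.4
eef_pos: [450.5, -376.7, 195.2]
tool_rot: [-3.141, 0.002, -0.012]
force: [0.3, 1.4, -1.0]
width: 42.1
clock: 6.57
eef_pos: [451.6, -372.3, 196.1]
tool_rot: [-3.139, 0.001, -0.007]
force: [0.7, 1.0, -1.4]
width: 42.2
tcp [ 451.6 -372.3  196.1] [-3.1393e+00  1.4000e-03 -7.5000e-03] t 6.57 w 42.2 F [ 0.7  1.  -1.4]
balance 0.57 [ 490.8 -363.1] [ 66.   17.8 -74.8 -31.8] [166  92 433 265] 36630
```

View pics/w4.png

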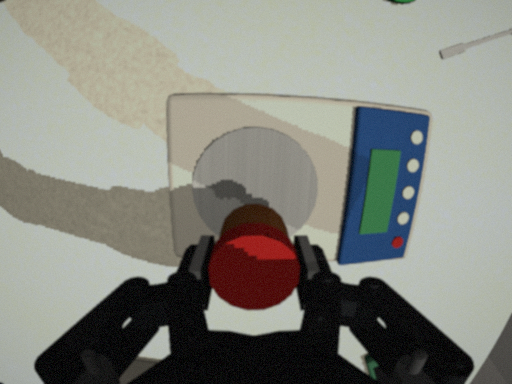

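```bash
python3 - <<'E'
from w import *
s,d,c=wrist()
im=cv2.imread("pics/w4.png")
z=cv2.resize(im[110:240,180:330],(750,650)[0:2],interpolation=cv2.INTER_CUBIC);cv2.imwrite("pics/pan.png",cv2.resize(z,(690,598)))
def m(x): p=fproj(c,circ(*x,60,75));return np.r_[p.min(0),p.max(0)]
r=np.array([193,127,317.5])
q=least_squares(lambda x:m(x)[:3]-r,[450,-375]);print(q.x,q.fun, s["eef_pos"])
# lid centre in tool: fit at TCP
ys=0
zz=s["eef_pos"][2]
def l(x): p=np.vstack([fproj(c,circ(x[0],x[1],22,zz+14+x[2])),fproj(c,circ(x[0],x[1],22,zz+28+x[2]))]);return np.r_[p.min(0),p.max(0)]
for r in ([209,222,300,310],):
  for dz in(-3,0,3):
    q=least_squares(lambda x:l([x[0],x[1],dz])[[0,2,3]]-np.array(r)[[0,2,3]],s["eef_pos"][:2]);print(dz,q.x-s["eef_pos"][:2],q.fun)
E
```

```text
[ 452.94046265 -378.21241475] [-0.83195254  0.10093028  0.83420375] [ 452.16535972 -371.59727129  196.73907098]
-3 [-0.14166036 -0.10186929] [-0.43034655  0.43043548  0.09327961]
0 [-0.13431083  2.35263457] [-1.67691886  1.67728053  0.37309593]
3 [-0.12700479  4.79637994] [-2.9903755   2.99105127  0.68342251]
```

View pics/pan.png

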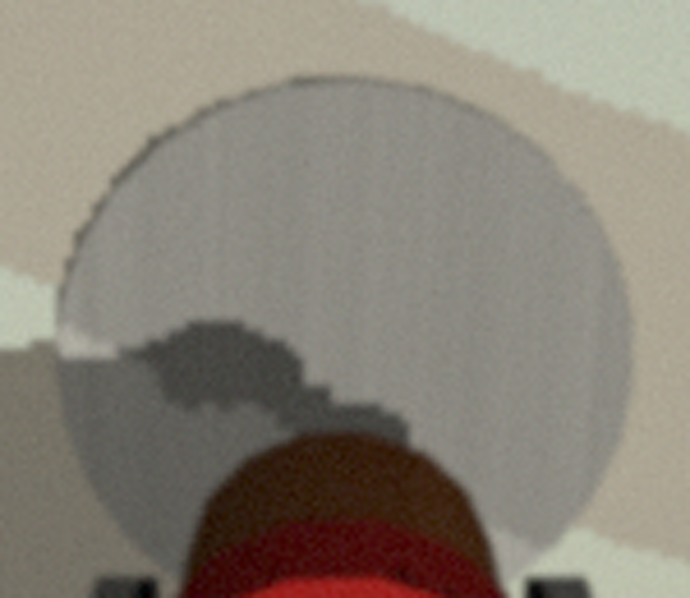

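```bash
python3 -m creep '0 0.13 0.2 0 0 0 1; 0 0.13 0.6 0 0 0 1; 0 0.13 1.1 0 0 0 1; 0 0.13 1.6 0 0 0 1; 0 0.13 2 0 0 0 1; 0 0.13 2.3 0 0 0 1; 0 0.13 2.45 0 0 0 1; 0 0.13 2.55 0 0 0 1; 0 0.13 2.55 0 0 0 1; 0 0.13 2.55 0 0 0 1'; python3 -m creep '0 0 0.03 0 0 0 1; 0 0 0.03 0 0 0 1; 0 0 0.03 0 0 0 1'
```

```text
clock: 7.55
eef_pos: [452.3, -379.3, 95.6]
tool_rot: [3.141, -0.001, -0.008]
force: [-0.8, 0.2, 0.3]
width: 42.4
clock: 7.8
eef_pos: [452.1, -379.3, 94.5]
tool_rot: [3.141, -0.001, -0.008]
force: [0.8, -0.2, -1.4]
width: 42.6
```

```bash
python3 -m creep '0 -0.04 0.03 0 0 0 1; 0 -0.04 0.05 0 0 0 1; 0 -0.04 0.05 0 0 0 1; 0 -0.04 0.05 0 0 0 1'; python3 lw.py w5 jar_red -0
```

```text
clock: 8.13
eef_pos: [452.0, -377.5, 92.6]
tool_rot: [3.141, -0.0, -0.008]
force: [-1.8, 2.1, 5.9]
width: 41.9
tcp [ 452.  -377.5   92.6] [ 3.1411e+00 -5.0000e-04 -8.2000e-03] t 8.13 w 41.9 F [-1.8  2.1  5.9]
jar_red 0.61 [ 451.8 -385.5] [ 3.9  3.9 -3.9 -5.1] [209 204 300 311] 7495
```

View pics/w5.png

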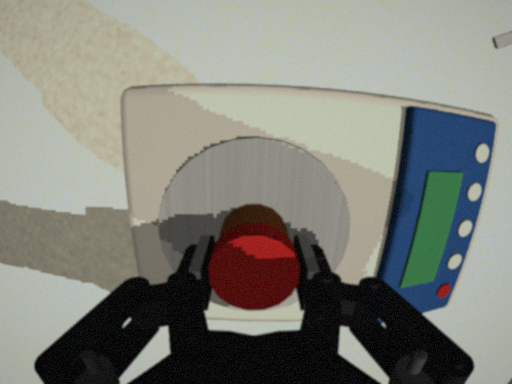

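Contact at the predicted height (TCP 92.6, 6 N), and the jar looks centred on the pan. Releasing.

```bash
python3 -m creep '0 0 0 0 0 0 0.45; 0 0 0 0 0 0 0.4; 0 0 0 0 0 0 0.3; 0 0 0 0 0 0 0.15; 0 0 0 0 0 0 0; 0 0 0 0 0 0 0; 0 0 0 0 0 0 0; 0 0 0 0 0 0 0'; python3 -m creep '0 0 -0.4 0 0 0 0; 0 0 -1.0 0 0 0 0; 0 0 -1.8 0 0 0 0; 0 0 -2.5 0 0 0 0; 0 0 -2.9 0 0 0 0; 0 0 -3 0 0 0 0; 0 0 -3 0 0 0 0';python3 lw.py w6 jar_red 15
```

```text
clock: 8.9
eef_pos: [451.9, -377.5, 91.9]
tool_rot: [-3.142, -0.0, -0.008]
force: [-0.0, -0.3, 0.0]
width: 85.4
clock: 9.48
eef_pos: [452.4, -377.9, 213.1]
tool_rot: [3.14, -0.002, -0.008]
force: [-0.4, -0.8, 0.4]
width: 85.6
tcp [ 452.4 -377.9  213.1] [ 3.1398e+00 -2.0000e-03 -8.4000e-03] t 9.48 w 85.6 F [-0.4 -0.8  0.4]
jar_red 0.89 [ 451.8 -376.3] [-0.7 -0.4  0.7  0.4] [228 158 279 216] 2333
```

View pics/w6.png

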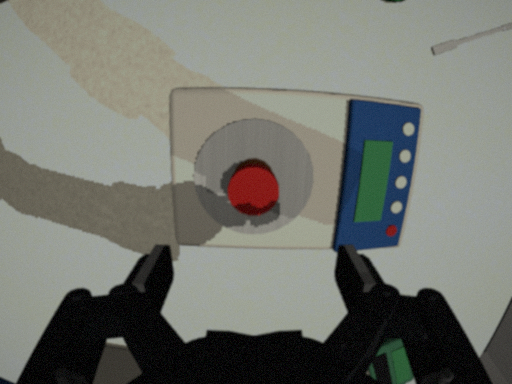

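```bash
python3 - <<'E'
from w import *
s,d,c=wrist()
def m(x): p=fproj(c,circ(x[0],x[1],x[2],75));return np.r_[p.min(0),p.max(0)]
q=least_squares(lambda x:m(x)-np.array([193.5,119,313.5,235]),[450,-375,60]);print(q.x,q.fun)
E
```

```text
[ 450.04682654 -377.35748679   59.51463866] [-0.14811546  0.14599866  0.14781944 -0.16256767]
```

```bash
python3 -m creep '0.2 -0.7 0 0 0 0 0; 0.5 -1.6 0 0 0 0 0; 0.9 -2.5 0 0 0 0 0; 1.2 -3.5 0 0 0 0 0; 1.6 -4.5 0 0 0 0 0; 2 -5.5 0 0 0 0 0; 2.4 -6.5 0 0 0 0 0; 2.7 -7.4 0 0 0 0 0; 2.9 -8 0 0 0 0 0; 2.9 -8 0 0 0 0 0'; python3 -m creep '0.3 -0.8 0 0 0 0 0; 0.6 -1.7 0 0 0 0 0; 0.9 -2.5 0 0 0 0 0; 1.2 -3.2 0 0 0 0 0; 1.4 -3.7 0 0 0 0 0; 1.48 -3.93 0 0 0 0 0; 1.48 -3.93 0 0 0 0 0; 1.48 -3.93 0 0 0 0 0'; python3 lw.py w7 jar_yellow,jar_green,bottle_mid
```

```text
clock: 10.47
eef_pos: [571.7, -49.4, 210.7]
tool_rot: [-3.136, 0.0, 0.003]
force: [0.0, -0.5, 0.5]
width: 85.5
clock: 11.13
eef_pos: [630.1, 96.7, 210.7]
tool_rot: [3.14, 0.002, -0.009]
force: [0.0, 0.5, 0.0]
width: 85.5
tcp [630.1  96.7 210.7] [ 3.1397e+00  2.3000e-03 -8.5000e-03] t 11.13 w 85.5 F [0.  0.5 0. ]
jar_yellow 0.8 [694.5 181.7] [-6.6 -5.2  6.3  5.3] [306  72 349 113] 1368
jar_yellow 0.68 [633.9  98.6] [ 0.   0.6 -0.  -0.5] [234 154 284 211] 2150
jar_green 0.95 [631.  105.4] [ 0.1 -5.5 -0.1  5. ] [225 137 286 191] 1342
bottle_mid 0.96 [513.7 -12.5] [  7.   11.7  -6.3 -13.8] [145 211 197 272] 1765
```

View pics/w7.png

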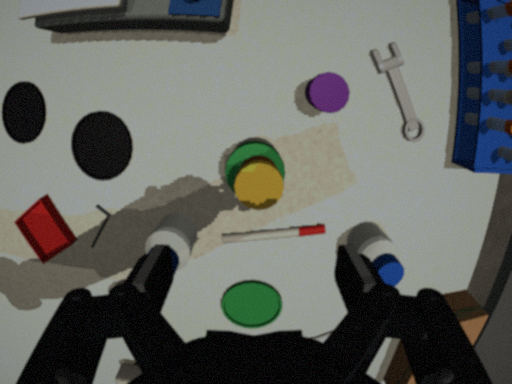

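Yellow lid at (259,183) in the wrist view, on the green lid at (255,165). Purple is at (328,92), so it isn't this one. Descending.

```bash
python3 -m creep '0.09 -0.05 0.5 0 0 0 0; 0.09 -0.05 1.1 0 0 0 0; 0.09 -0.05 1.7 0 0 0 0; 0.09 -0.05 2.3 0 0 0 0; 0.09 -0.05 2.8 0 0 0 0; 0.09 -0.05 3.1 0 0 0 0; 0.09 -0.05 3.25 0 0 0 0; 0.09 -0.05 3.32 0 0 0 0; 0.09 -0.05 3.32 0 0 0 0; 0.09 -0.05 3.32 0 0 0 0'; python3 lw.py w8 jar_yellow
```

```text
clock: 12.17
eef_pos: [635.4, 100.3, 80.2]
tool_rot: [-3.141, -0.002, -0.008]
force: [-0.9, -0.3, -0.1]
width: 85.5
tcp [635.4 100.3  80.2] [-3.1412e+00 -2.0000e-03 -8.4000e-03] t 12.17 w 85.5 F [-0.9 -0.3 -0.1]
jar_yellow 0.72 [634.2  98.5] [-0.1 -0.1  0.1  0.2] [207 206 298 312] 7322
jar_yellow 0.55 [685.9 182.4] [-16.6 -17.   17.9  17.8] [326  64 402 133] 3894
```

View pics/w8.png

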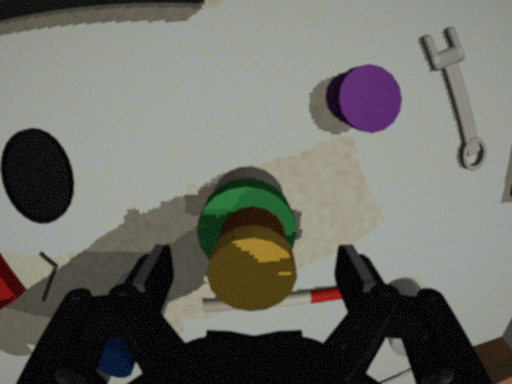

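```bash
python3 -m creep '-0.03 0.04 0.05 0 0 0 0; -0.03 0.04 0.05 0 0 0 0; -0.03 0.04 0.05 0 0 0 0.3; -0.03 0.04 0.05 0 0 0 0.5; -0.03 0.04 0.05 0 0 0 1; -0.03 0.04 0.05 0 0 0 1; -0.03 0.04 0.05 0 0 0 1; -0.03 0.04 0.05 0 0 0 1; -0.03 0.04 0.05 0 0 0 1; -0.03 0.04 0.05 0 0 0 1'; python3 -m creep '0 0 -0.1 0 0 0 1; 0 0 -0.4 0 0 0 1; 0 0 -0.9 0 0 0 1; 0 0 -1.5 0 0 0 1; 0 0 -2.1 0 0 0 1; 0 0 -2.7 0 0 0 1; 0 0 -3.2 0 0 0 1; 0 0 -3.5 0 0 0 1; 0 0 -3.5 0 0 0 1'; python3 lw.py w9 jar_green
```

```text
clock: 13.1
eef_pos: [633.8, 98.9, 77.5]
tool_rot: [-3.141, -0.001, -0.008]
force: [1.2, 0.1, 3.7]
width: 42.2
clock: 13.85
eef_pos: [634.8, 99.1, 220.4]
tool_rot: [-3.141, -0.005, -0.008]
force: [0.0, -0.1, -1.0]
width: 42.0
tcp [634.8  99.1 220.4] [-3.1405 -0.0051 -0.0083] t 13.85 w 42.0 F [ 0.  -0.1 -1. ]
jar_green 0.76 [630.5  99.2] [ 0.2  0.  -0.2 -0. ] [220 138 279 201] 2834
```

View pics/w9.png

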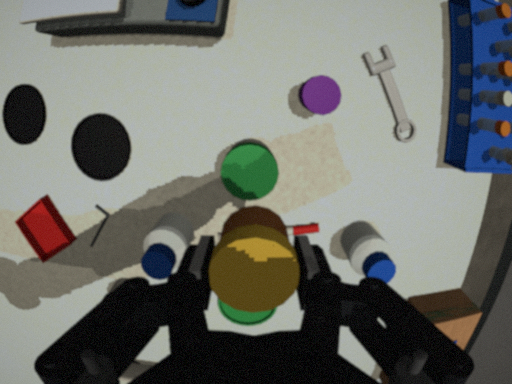

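```bash
python3 -m creep '-0.2 -0.25 0 0 0 0 1; -0.6 -0.8 0 0 0 0 1; -1.2 -1.6 0 0 0 0 1; -1.9 -2.5 0 0 0 0 1; -2.6 -3.4 0 0 0 0 1; -3.3 -4.3 0 0 0 0 1; -3.9 -5.1 0 0 0 0 1; -4.4 -5.7 0 0 0 0 1; -4.65 -6 0 0 0 0 1; -4.72 -6.1 0 0 0 0 1'; python3 -m creep '0 0 0 0 0 0 1; 0 0 0 0 0 0 1; 0 0 0 0 0 0 1'; python3 lw.py w10 stirrer
```

```text
clock: 14.78
eef_pos: [440.9, 348.4, 216.0]
tool_rot: [-3.141, 0.004, 0.001]
force: [-0.4, -0.0, -0.6]
width: 42.2
clock: 15.03
eef_pos: [447.5, 342.2, 216.4]
tool_rot: [3.14, 0.0, -0.011]
force: [-0.2, 0.5, -0.3]
width: 42.0
tcp [447.5 342.2 216.4] [ 3.1397e+00  3.0000e-04 -1.0900e-02] t 15.03 w 42.0 F [-0.2  0.5 -0.3]
stirrer 0.68 [489.  353.6] [ 53.5  15.9 -60.2 -25.9] [182  90 414 248] 27918
```

View pics/w10.png

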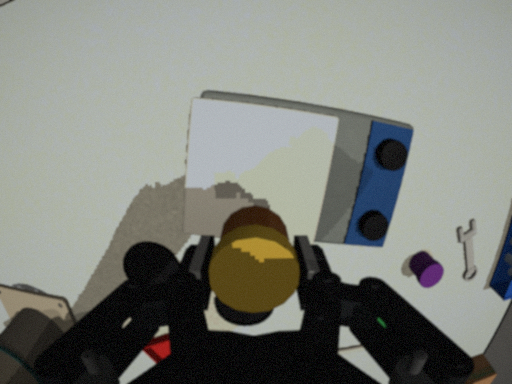

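```bash
python3 - <<'E'
import cv2
im=cv2.imread("pics/w10.png")
cv2.imwrite("pics/plate.png",cv2.resize(im[85:255,170:360],(760,600)[:1]+(680,),interpolation=cv2.INTER_CUBIC)[:600])
E
```

```text
(no output)
```

View pics/plate.png

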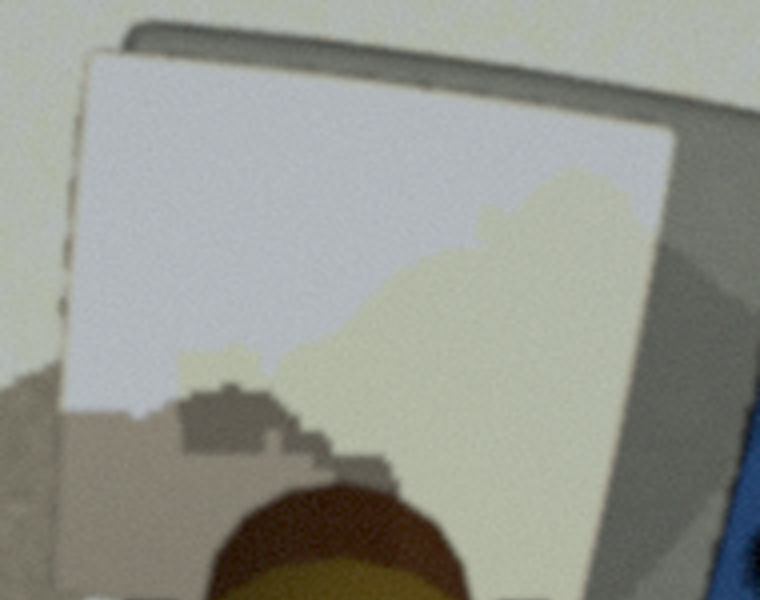

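```bash
python3 - <<'E'
from w import *
s,d,c=wrist()
L=[(192,100),(186.5,160),(185,190)];Tp=[(193,98),(270,107),(337,116.5)];Rr=[(338,120),(328,177.5),(317.5,230)]
f=lambda l:np.array([funproj(c,u,95)[:2] for u in l])
L,Tp,Rr=f(L),f(Tp),f(Rr)
def res(q,h=67.5):
    t=q[2];ex=np.array([np.cos(t),np.sin(t)]);ey=np.array([-ex[1],ex[0]]);o=q[:2]
    return np.r_[(L-o)@ex+h,(Rr-o)@ex-h,(Tp-o)@ey+h]
for sg in(1,-1):
  r=least_squares(lambda q:(np.r_[res(q)[:6],(Tp-q[:2])@np.array([-np.sin(q[2]),np.cos(q[2])])-sg*67.5]),[450,340,0.])
  print(sg,r.x.round(3),r.fun.round(1))
print(s["eef_pos"],L,Tp)
E
```

```text
1 [ 4.50004e+02  3.47404e+02 -1.33000e-01] [ 1.3  0.6  0.8 -1.3 -1.  -0.4  0.2 -0.5  0.2]
-1 [ 4.67961e+02  4.81205e+02 -1.33000e-01] [ 1.3  0.6  0.8 -1.3 -1.  -0.4  0.2 -0.5  0.2]
[447.63931383 342.45054853 216.67983442] [[393.12087841 421.50697636]
 [385.10126324 366.60536822]
 [381.37004903 337.38348883]] [[394.09629544 423.26093114]
 [462.15521863 413.40973859]
 [523.13313278 405.91596092]]
```

```bash
python3 -m creep '0.06 -0.11 0.2 0 0 0 1; 0.06 -0.11 0.6 0 0 0 1; 0.06 -0.11 1.1 0 0 0 1; 0.06 -0.11 1.6 0 0 0 1; 0.06 -0.11 2 0 0 0 1; 0.06 -0.11 2.3 0 0 0 1; 0.06 -0.11 2.45 0 0 0 1; 0.06 -0.11 2.52 0 0 0 1; 0.06 -0.11 2.52 0 0 0 1; 0.06 -0.11 2.52 0 0 0 1'; python3 -m creep '0 0 0.03 0 0 0 1; 0 0 0.03 0 0 0 1'
```

```text
clock: 16.02
eef_pos: [449.3, 348.9, 116.7]
tool_rot: [-3.141, -0.001, -0.008]
force: [0.2, 0.8, -0.8]
width: 42.3
clock: 16.18
eef_pos: [449.3, 348.9, 115.7]
tool_rot: [-3.141, -0.001, -0.008]
force: [0.5, 0.0, -0.1]
width: 42.2
```

```bash
python3 -m creep '0.02 0.04 0.03 0 0 0 1; 0.02 0.04 0.06 0 0 0 1; 0.02 0.04 0.08 0 0 0 1; 0.02 0.04 0.08 0 0 0 1; 0.02 0.04 0.08 0 0 0 1'; python3 lw.py w11 jar_yellow 35
```

```text
clock: 16.6
eef_pos: [450.1, 346.8, 112.5]
tool_rot: [3.141, -0.001, -0.008]
force: [-0.8, -2.9, 5.1]
width: 42.0
tcp [450.1 346.8 112.5] [ 3.1414e+00 -8.0000e-04 -8.4000e-03] t 16.6 w 42.0 F [-0.8 -2.9  5.1]
jar_yellow 0.96 [608.2 278.3] [-11.4 -11.8  17.7  20.1] [437 292 478 336] 1206
jar_yellow 0.74 [449.9 346.3] [-1.1 -0.5  1.1  0.8] [209 206 300 313] 7463
```

View pics/w11.png

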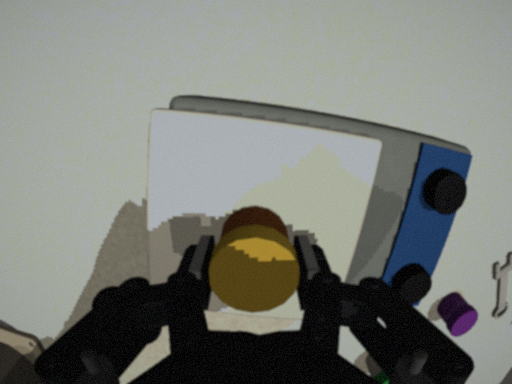

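Contact at 5 N, and the jar is centred on the plate. Releasing.

```bash
python3 -m creep '0 0 0 0 0 0 0.45; 0 0 0 0 0 0 0.4; 0 0 0 0 0 0 0.3; 0 0 0 0 0 0 0.15; 0 0 0 0 0 0 0; 0 0 0 0 0 0 0; 0 0 0 0 0 0 0; 0 0 0 0 0 0 0'; python3 -m creep '0 0 -0.4 0 0 0 0; 0 0 -1.0 0 0 0 0; 0 0 -1.8 0 0 0 0; 0 0 -2.3 0 0 0 0; 0 0 -2.5 0 0 0 0; 0 0 -2.5 0 0 0 0; 0 0 -2.5 0 0 0 0';python3 lw.py w12 jar_yellow 35
```

```text
clock: 17.37
eef_pos: [449.7, 347.0, 111.8]
tool_rot: [-3.142, -0.0, -0.008]
force: [-0.1, 0.0, -0.8]
width: 85.7
clock: 17.95
eef_pos: [449.5, 346.5, 211.4]
tool_rot: [3.141, 0.0, -0.008]
force: [0.5, -0.8, -0.5]
width: 85.4
tcp [449.5 346.5 211.4] [ 3.141e+00  3.000e-04 -8.300e-03] t 17.95 w 85.4 F [ 0.5 -0.8 -0.5]
jar_yellow 0.78 [634.1 254.8] [-6.5 -9.   8.  10.9] [407 255 443 289] 859
jar_yellow 0.74 [450.3 346.9] [ 0.  -1.8 -0.   1.8] [227 166 284 227] 2653
```

View pics/w12.png

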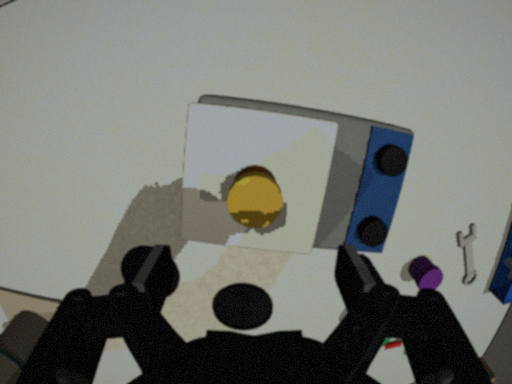

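```bash
python3 -m creep '0.4 0.5 0 0 0 0 0; 1 1.3 0 0 0 0 0; 1.7 2.2 0 0 0 0 0; 2.4 3.2 0 0 0 0 0; 3.1 4.2 0 0 0 0 0; 3.8 5.1 0 0 0 0 0; 4.3 5.8 0 0 0 0 0; 4.57 6.15 0 0 0 0 0; 4.57 6.15 0 0 0 0 0; 4.57 6.15 0 0 0 0 0'; python3 -m creep '0 0 0.5 0 0 0 0; 0 0 1.2 0 0 0 0; 0 0 1.8 0 0 0 0; 0 0 2 0 0 0 0; 0 0 2 0 0 0 0; 0 0 2 0 0 0 0'; python3 lw.py w13 jar_green,dish_green,bottle_mid
```

```text
clock: 18.88
eef_pos: [630.7, 96.2, 209.5]
tool_rot: [3.14, 0.003, -0.013]
force: [-1.0, 1.8, 0.4]
width: 85.0
clock: 19.38
eef_pos: [630.1, 100.8, 131.8]
tool_rot: [-3.141, 0.001, -0.007]
force: [0.2, 0.2, 0.5]
width: 85.1
tcp [630.1 100.8 131.8] [-3.141e+00  9.000e-04 -6.500e-03] t 19.38 w 85.1 F [0.2 0.2 0.5]
jar_green 0.66 [630.5  99.2] [ 0.2 -0.7 -0.2  0.7] [215 154 295 240] 5174
dish_green 0.88 [624.6 -95.7] [ -8.  -15.2   7.9  23.5] [222 319 280 335] 628
dish_green 0.49 [500.  273.5] [ 75.2 -32.2 -61.7  29.8] [  0   0 225  28] 4750
bottle_mid 0.64 [512.9 -16.3] [  8.6  14.3  -7.3 -17.9] [124 244 185 315] 704
```

View pics/w13.png

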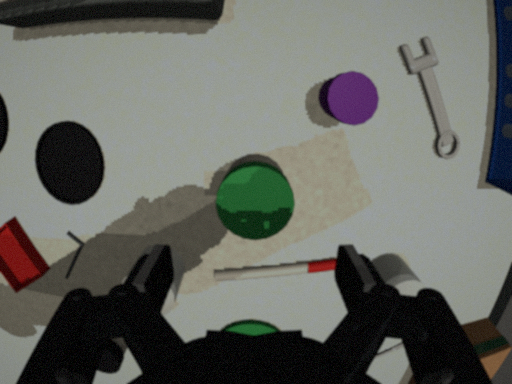

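Green lid is at (255,201), fit (630.5,99.2). Descending and gripping.

```bash
python3 -m creep '0 0.03 0.4 0 0 0 0; 0 0.03 0.9 0 0 0 0; 0 0.03 1.4 0 0 0 0; 0 0.03 1.9 0 0 0 0; 0 0.03 2.3 0 0 0 0; 0 0.03 2.5 0 0 0 0; 0 0.03 2.58 0 0 0 0; 0 0.03 2.6 0 0 0 0; 0 0.03 2.6 0 0 0 0; 0 0.03 2.6 0 0 0 0'; python3 -m creep '0 0 0 0 0 0 0.15; 0 0 0 0 0 0 0.3; 0 0 0 0 0 0 1; 0 0 0 0 0 0 1; 0 0 0 0 0 0 1; 0 0 0 0 0 0 1; 0 0 0 0 0 0 1; 0 0 0 0 0 0 1'
```

```text
clock: 20.42
eef_pos: [631.4, 98.6, 29.1]
tool_rot: [-3.141, -0.002, -0.008]
force: [0.4, -0.2, 0.1]
width: 85.6
clock: 21.08
eef_pos: [631.2, 98.4, 29.1]
tool_rot: [-3.141, -0.002, -0.008]
force: [-1.4, -0.5, 4.8]
width: 60.6
```

```bash
python3 -m creep '0 0 -0.1 0 0 0 1; 0 0 -0.4 0 0 0 1; 0 0 -0.9 0 0 0 1; 0 0 -1.5 0 0 0 1; 0 0 -2.1 0 0 0 1; 0 0 -2.7 0 0 0 1; 0 0 -3.2 0 0 0 1; 0 0 -3.5 0 0 0 1; 0 0 -3.6 0 0 0 1; 0 0 -3.6 0 0 0 1'; python3 -m creep '0 0.25 0 0 0 0 1; 0 0.75 0 0 0 0 1; 0 1.4 0 0 0 0 1; 0 2.2 0 0 0 0 1; 0 3 0 0 0 0 1; -0.05 3.8 0 0 0 0 1; -0.05 4.5 0 0 0 0 1; -0.05 5 0 0 0 0 1; -0.05 5.1 0 0 0 0 1; -0.05 5.1 0 0 0 0 1'; python3 lw.py w14 dish_green
```

```text
clock: 21.92
eef_pos: [630.9, 98.3, 172.9]
tool_rot: [-3.141, -0.002, -0.008]
force: [0.6, -1.0, -2.8]
width: 60.6
clock: 22.75
eef_pos: [625.3, -109.0, 170.0]
tool_rot: [3.141, 0.003, -0.013]
force: [0.2, 0.6, -1.7]
width: 60.2
tcp [ 625.3 -109.   170. ] [ 3.1406  0.0034 -0.0126] t 22.75 w 60.2 F [ 0.2  0.6 -1.7]
dish_green 0.56 [ 624.5 -108. ] [ -1.4 -11.2   1.4  12.7] [212 139 296 200] 3396
```

View pics/w14.png

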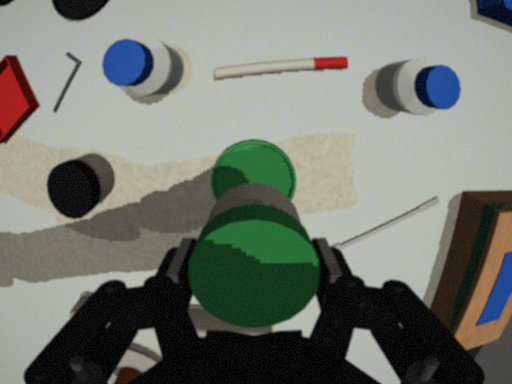

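```bash
python3 - <<'E'
from w import *
s,d,c=wrist()
im=d["img"]
for w in([1,1,1,0],[1,0,1,0]):
  for o in ctrl.cut_out("wrist","dish_green")[:1]:
    print(o["rect"],fit(c,o["pixels"],S["dish_green"],[625,-120],w))
print(s["eef_pos"],s["tool_rot"])
E
```

```text
[209.2, 143.2, 293.4, 201.7] (array([ 624.9, -120.7]), array([-1.1,  0.1,  1.1,  0. ]), array([212, 144, 295, 201]))
[209.2, 143.2, 293.4, 201.7] (array([ 624.7, -145.8]), array([ 0.,  0., -0.,  0.]), array([212, 144, 295, 201]))
[ 626.21319161 -104.4736293   170.84487814] [-3.13997835e+00  1.79895792e-03 -7.39221741e-03]
```

```bash
python3 -m creep '0 0.2 0 0 0 0 1; 0 0.42 0 0 0 0 1; 0 0.42 0 0 0 0 1; 0 0.42 0 0 0 0 1; 0 0.42 0 0 0 0 1'; python3 lw.py w15 bottle_mid; python3 -m creep '0 0 0.2 0 0 0 1; 0 0 0.6 0 0 0 1; 0 0 1.1 0 0 0 1; 0 0 1.6 0 0 0 1; 0 0 2.1 0 0 0 1; 0 0 2.5 0 0 0 1; 0 0 2.8 0 0 0 1; 0 0 3 0 0 0 1; 0 0 3 0 0 0 1; 0 0 3 0 0 0 1'; python3 lw.py w16 dish_green
```

```text
clock: 23.42
eef_pos: [626.7, -122.6, 171.9]
tool_rot: [-3.141, -0.0, -0.009]
force: [-0.6, 0.5, -2.5]
width: 60.6
tcp [ 626.7 -122.6  171.9] [-3.1414e+00 -1.0000e-04 -8.7000e-03] t 23.42 w 60.6 F [-0.6  0.5 -2.5]
bottle_mid 0.63 [507.1  13.4] [ 18.5   5.3 -16.2  -5.2] [101  22 183  82] 3869
clock: 24.35
eef_pos: [626.9, -122.3, 51.9]
tool_rot: [-3.141, -0.0, -0.008]
force: [0.7, -0.2, -1.5]
width: 60.1
tcp [ 626.9 -122.3   51.9] [-3.1414 -0.     -0.0079] t 24.35 w 60.1 F [ 0.7 -0.2 -1.5]
dish_green 0.65 [ 624.2 -109.2] [ -1.9 -16.2   1.8  21.4] [184 146 317 239] 5837
```

View pics/w16.png

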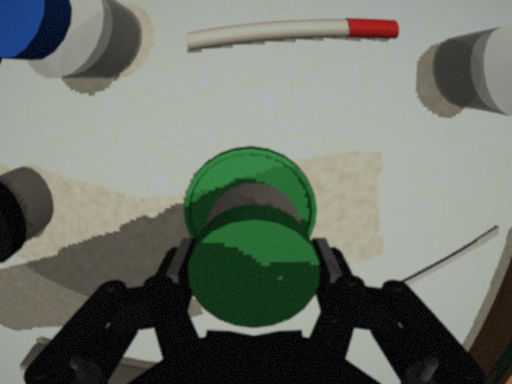

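```bash
python3 - <<'E'
from w import *
s,d,c=wrist()
for o in ctrl.cut_out("wrist","dish_green")[:1]:
    print(fit(c,o["pixels"],S["dish_green"],[625,-120],[1,1,1,0]))
E
```

```text
(array([ 623.9, -120.5]), array([-0.8,  0.1,  0.8,  0. ]), array([183, 146, 315, 238]))
```

```bash
python3 -m creep '-0.06 -0.04 0.15 0 0 0 1; -0.06 -0.04 0.3 0 0 0 1; -0.06 -0.04 0.4 0 0 0 1; -0.06 -0.04 0.44 0 0 0 1; -0.06 -0.04 0.46 0 0 0 1; -0.06 -0.04 0.46 0 0 0 1; -0.06 -0.04 0.46 0 0 0 1'
```

```text
clock: 25.13
eef_pos: [624.7, -120.9, 33.5]
tool_rot: [-3.142, -0.001, -0.008]
force: [0.8, -0.5, -1.1]
width: 60.6
```

```bash
python3 -m creep '0 0 0.02 0 0 0 1; 0 0 0.04 0 0 0 1; 0 0 0.04 0 0 0 1; 0 0 0.04 0 0 0 1'
```

```text
clock: 25.47
eef_pos: [624.8, -120.9, 33.1]
tool_rot: [3.141, -0.001, -0.008]
force: [-2.3, 1.0, 5.7]
width: 60.6
```

Contact (5.7 N). Releasing and lifting.

```bash
python3 -m creep '0 0 0 0 0 0 0.25; 0 0 0 0 0 0 0.2; 0 0 0 0 0 0 0.1; 0 0 0 0 0 0 0; 0 0 0 0 0 0 0; 0 0 0 0 0 0 0; 0 0 0 0 0 0 0; 0 0 0 0 0 0 0'; python3 -m creep '0 0 -0.3 0 0 0 0; 0 0 -0.8 0 0 0 0; 0 0 -1.5 0 0 0 0; 0 0 -2.3 0 0 0 0; 0 0 -3 0 0 0 0; 0 0 -3.5 0 0 0 0; 0 0 -3.8 0 0 0 0; 0 0 -3.8 0 0 0 0; 0 0 -3.8 0 0 0 0';python3 lw.py w17 jar_green,dish_green,jar_black 4
```

```text
clock: 26.13
eef_pos: [624.4, -120.8, 31.8]
tool_rot: [-3.142, 0.0, -0.008]
force: [0.2, 0.6, -0.3]
width: 85.4
clock: 26.88
eef_pos: [624.2, -121.0, 184.2]
tool_rot: [3.141, -0.001, -0.008]
force: [0.2, -0.7, -0.1]
width: 85.1
tcp [ 624.2 -121.   184.2] [ 3.1413e+00 -5.0000e-04 -8.2000e-03] t 26.88 w 85.1 F [ 0.2 -0.7 -0.1]
jar_green 0.8 [ 624.9 -120.6] [ 0.7 -0.2 -0.7  0.1] [221 143 289 215] 3698
jar_green 0.48 [624.1 -99.1] [ 6.9 -3.7 -6.9  2.9] [213 127 295 191] 1862
dish_green 0.64 [ 624.6 -110.6] [-0.9 -8.7  0.9  9.6] [213 127 296 192] 1961
jar_black 0.88 [ 434.5 -110.4] [-0.8 -0.8  0.6  0.8] [ 52 141 119 204] 3120
jar_black 0.67 [ 401.6 -459.6] [-5.7 -6.6  4.9  9.7] [109 354 141 384] 657
jar_black 0.5 [ 624.  -120.6] [ 0.7 -0.2 -0.7  0.1] [220 143 288 215] 3741
```

View pics/w17.png

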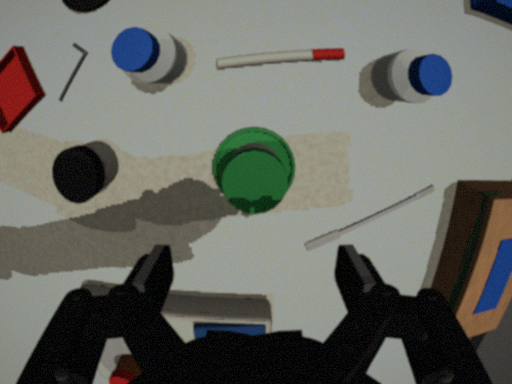

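```bash
python3 -m creep '-0.4 0 0 0 0 0 0; -1 0 0 0 0 0 0; -1.8 -0.1 0 0 0 0 0; -2.6 -0.1 0 0 0 0 0; -3.4 -0.15 0.2 0 0 0 0; -4.1 -0.2 0.5 0 0 0 0; -4.6 -0.2 0.9 0 0 0 0; -4.8 -0.2 1.3 0 0 0 0; -4.8 -0.2 1.3 0 0 0 0; -4.8 -0.2 1.3 0 0 0 0'; python3 -m creep '0 0 0 0 0 0 0; 0 0 0 0 0 0 0; 0 0 0 0 0 0 0'; python3 lw.py w18 jar_black
```

```text
clock: 27.92
eef_pos: [432.0, -111.1, 131.2]
tool_rot: [-3.141, 0.002, -0.008]
force: [0.5, 0.2, -0.7]
width: 85.4
clock: 28.17
eef_pos: [433.9, -111.3, 132.4]
tool_rot: [3.142, -0.002, -0.008]
force: [-0.5, -0.5, 0.2]
width: 85.6
tcp [ 433.9 -111.3  132.4] [ 3.1415e+00 -2.1000e-03 -8.0000e-03] t 28.17 w 85.6 F [-0.5 -0.5  0.2]
jar_black 0.65 [ 432.1 -110.8] [-0.8 -1.1  0.8  1.1] [213 152 291 237] 5108
```

View pics/w18.png

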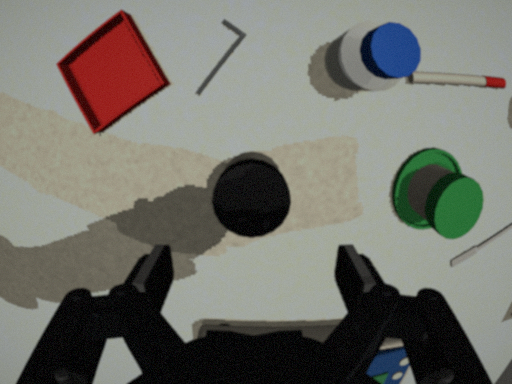

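Black lid at (252,195), fit (432,-111). Descending and gripping.

```bash
python3 -m creep '-0.04 0 0.4 0 0 0 0; -0.04 0 0.9 0 0 0 0; -0.04 0 1.4 0 0 0 0; -0.04 0 1.9 0 0 0 0; -0.04 0 2.3 0 0 0 0; -0.04 0 2.5 0 0 0 0; -0.04 0 2.58 0 0 0 0; -0.04 0 2.6 0 0 0 0; -0.04 0 2.6 0 0 0 0; -0.04 0 2.6 0 0 0 0'; python3 -m creep '0 0 0 0 0 0 0.15; 0 0 0 0 0 0 0.3; 0 0 0 0 0 0 1; 0 0 0 0 0 0 1; 0 0 0 0 0 0 1; 0 0 0 0 0 0 1; 0 0 0 0 0 0 1; 0 0 0 0 0 0 1'
```

```text
clock: 29.1
eef_pos: [431.3, -111.4, 28.2]
tool_rot: [3.142, -0.001, -0.008]
force: [-0.5, -0.3, -0.0]
width: 85.6
clock: 29.77
eef_pos: [431.3, -111.4, 28.8]
tool_rot: [3.141, -0.002, -0.008]
force: [-0.4, 0.6, 7.4]
width: 60.5
```

```bash
python3 -m creep '0 0 -0.1 0 0 0 1; 0 0 -0.4 0 0 0 1; 0 0 -0.9 0 0 0 1; 0 0 -1.5 0 0 0 1; 0 0 -2.1 0 0 0 1; 0 0 -2.7 0 0 0 1; 0 0 -3.2 0 0 0 1; 0 0 -3.5 0 0 0 1; 0 0 -3.6 0 0 0 1; 0 0 -3.6 0 0 0 1'; python3 -m creep '0 -0.25 0 0 0 0 1; 0 -0.75 0 0 0 0 1; 0 -1.4 0 0 0 0 1; 0 -2.2 0 0 0 0 1; 0 -3 0 0 0 0 1; 0 -3.8 0 0 0 0 1; -0.05 -4.6 0 0 0 0 1; -0.05 -5.3 0 0 0 0 1; -0.05 -5.7 0 0 0 0 1; -0.05 -5.8 0 0 0 0 1'; python3 -m creep '0 0 0 0 0 0 1; 0 0 0 0 0 0 1; 0 0 0 0 0 0 1'; python3 lw.py w19 dish_black;  python3 - <<'E'
from w import *
s,d,c=wrist()
for o in ctrl.cut_out("wrist","dish_black")[:3]:
    print(fit(c,o["pixels"],S["dish_black"],[430,125],[1,1,1,0]))
E
```

```text
clock: 30.6
eef_pos: [431.1, -111.6, 172.8]
tool_rot: [3.141, -0.002, -0.009]
force: [0.3, -0.8, -1.7]
width: 60.2
clock: 31.43
eef_pos: [429.5, 125.3, 171.0]
tool_rot: [-3.139, 0.001, -0.002]
force: [0.1, -0.5, -2.0]
width: 60.3
clock: 31.68
eef_pos: [430.2, 119.1, 171.3]
tool_rot: [3.14, 0.002, -0.01]
force: [-0.2, -0.1, -1.8]
width: 60.3
tcp [430.2 119.1 171.3] [ 3.1401e+00  1.6000e-03 -1.0000e-02] t 31.68 w 60.3 F [-0.2 -0.1 -1.8]
dish_black 0.75 [431.3 131.3] [-0.1 -7.   0.1  7.7] [212 124 299 195] 4767
dish_black 0.75 [294.7 184.2] [ 0.4 -0.3 -0.4  0.3] [ 92  75 171 158] 5145
(array([430.2, 124.1]), array([-0.3,  0. ,  0.3,  0. ]), array([211, 124, 297, 194]))
(array([293.8, 184.3]), array([-0.5,  0. ,  0.4,  0. ]), array([ 92,  75, 169, 158]))
(array([ 635.7, -192.7]), array([-14.3,   2.5,  16.2,   0. ]), array([366, 330, 388, 366]))
```

View pics/w19.png

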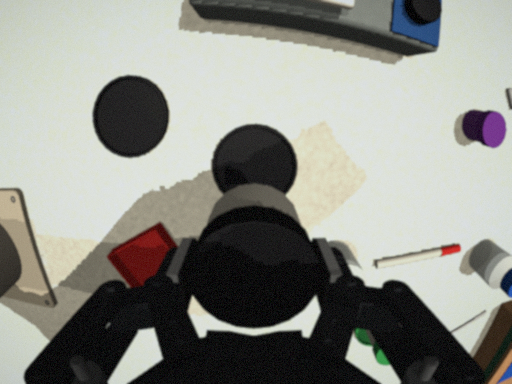

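The far black dish is at (255,163) in the image, at world (430,124), radius 448 mm. The nearer look-alike is at (131,116), radius 347 mm. Lowering over the far one.

```bash
python3 -m creep '0 -0.08 0.2 0 0 0 1; 0 -0.08 0.6 0 0 0 1; 0 -0.08 1.1 0 0 0 1; 0 -0.08 1.6 0 0 0 1; 0 -0.08 2.1 0 0 0 1; 0 -0.08 2.5 0 0 0 1; 0 -0.08 2.8 0 0 0 1; 0 -0.08 3 0 0 0 1; 0 -0.08 3 0 0 0 1; 0 -0.08 3 0 0 0 1'; python3 lw.py w20 bottle_mid;  python3 - <<'E'
from w import *
s,d,c=wrist();print(s["eef_pos"])
for o in ctrl.cut_out("wrist","dish_black")[:3]:
    print(fit(c,o["pixels"],S["dish_black"],[430,125],[1,1,1,0]))
E
```

```text
clock: 32.72
eef_pos: [430.6, 124.0, 51.6]
tool_rot: [3.141, 0.001, -0.008]
force: [0.5, 0.3, -1.1]
width: 60.5
tcp [430.6 124.   51.6] [ 3.1414e+00  6.0000e-04 -7.9000e-03] t 32.72 w 60.5 F [ 0.5  0.3 -1.1]
bottle_mid 0.58 [555.2 -43.2] [  2.5   9.4  -3.1 -12.8] [346 328 401 384] 1602
[431.18166405 124.15580769  52.39656984]
(array([429.8, 124.3]), array([-0.2,  0. ,  0.2,  0. ]), array([186, 149, 319, 240]))
(array([293.5, 184.5]), array([-0.4,  0. ,  0.3,  0. ]), array([ 21,  76, 123, 199]))
```

View pics/w20.png

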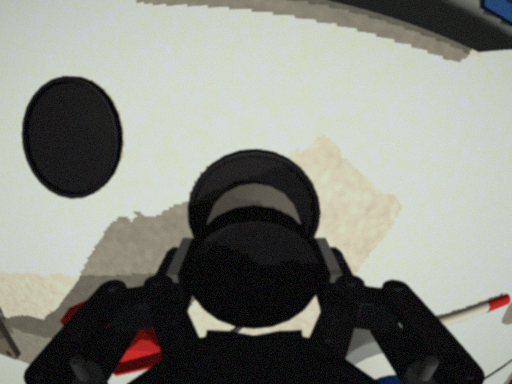

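```bash
python3 -m creep '-0.02 0 0.15 0 0 0 1; -0.02 0 0.3 0 0 0 1; -0.02 0 0.4 0 0 0 1; -0.02 0 0.45 0 0 0 1; -0.02 0 0.48 0 0 0 1; -0.02 0 0.5 0 0 0 1; -0.02 0 0.5 0 0 0 1; -0.02 0 0.5 0 0 0 1'
```

```text
clock: 33.58
eef_pos: [429.5, 123.8, 32.8]
tool_rot: [3.141, -0.0, -0.008]
force: [-4.3, -1.0, 14.1]
width: 60.1
```

Contact (14 N). Releasing and lifting.

```bash
python3 -m creep '0 0 -0.02 0 0 0 1; 0 0 -0.02 0 0 0 0.25; 0 0 -0.02 0 0 0 0.2; 0 0 -0.02 0 0 0 0.1; 0 0 -0.02 0 0 0 0; 0 0 -0.02 0 0 0 0; 0 0 -0.02 0 0 0 0; 0 0 -0.02 0 0 0 0; 0 0 -0.02 0 0 0 0'; python3 -m creep '0 0 -0.3 0 0 0 0; 0 0 -0.8 0 0 0 0; 0 0 -1.5 0 0 0 0; 0 0 -2.3 0 0 0 0; 0 0 -3.1 0 0 0 0; 0 0 -3.8 0 0 0 0; 0 0 -4.3 0 0 0 0; 0 0 -4.5 0 0 0 0; 0 0 -4.5 0 0 0 0';python3 lw.py w21 jar_black,bottle_mid 4; python3 - <<'E'
from cell import ctrl
import cv2
for n in("scene","side"):
    cv2.imwrite(f"pics/{n}1.png",cv2.cvtColor(ctrl.get_image(n)["img"],cv2.COLOR_RGB2BGR))
E
python3 loc.py | grep -E "bottle|jar"
```

```text
clock: 34.33
eef_pos: [430.0, 123.9, 32.7]
tool_rot: [3.142, -0.0, -0.008]
force: [-0.2, 0.6, -0.4]
width: 85.7
clock: 35.08
eef_pos: [431.0, 124.1, 214.1]
tool_rot: [-3.141, -0.004, -0.009]
force: [0.2, 0.1, 0.3]
width: 85.5
tcp [431.  124.1 214.1] [-3.141  -0.0037 -0.0088] t 35.08 w 85.5 F [0.2 0.1 0.3]
jar_black 0.7 [429.1 125. ] [-0.2  0.5  0.2 -0.4] [222 138 282 204] 3058
bottle_mid 0.8 [527.9 -23.3] [  0.3  17.3  -0.6 -19.9] [303 230 342 300] 1779
jar_red scene 0.84 [ 83 215 108 245] 579 xy [ 438.2 -373.1] res [ 0.   0.7 -0.  -0.6]
jar_red scene 0.67 [326 108 341 128] 256 xy [410.8 393.9] res [-0.   0.1  0.  -0.1]
jar_red side 0.58 [294  88 308 110] 247 xy [ 453.7 -398.2] res [-0.9  0.1  0.9 -0.2]
jar_red side 0.54 [208 299 344 384] 9275 xy [501.2 351.4] res [ 55.8  27.8 -55.8 -24.6]
jar_yellow scene 0.83 [325 108 341 128] 268 xy [409.8 392.7] res [ 0.5  0.1 -0.5 -0.1]
jar_yellow scene 0.62 [353 196 371 220] 373 xy [762.9 110.3] res [-1.5 -1.7  1.4  1.5]
jar_yellow side 0.77 [293 316 318 348] 651 xy [447.7 326.8] res [ 0.3 -0.1 -0.3  0.1]
jar_yellow side 0.61 [172 265 193 292] 
[... 220 characters left out ...]
]
jar_black scene 0.6 [258 153 281 182] 563 xy [429.4 124.4] res [ 0.1 -0.  -0.1  0. ]
jar_black side 0.77 [298 240 328 277] 910 xy [426.5 120.3] res [ 0.6 -0.  -0.6  0. ]
bottle_mid scene 0.71 [247 175 272 218] 886 xy [ 5.344e+02 -4.000e-01] res [ 1.4  0.  -1.4  0.1]
bottle_mid scene 0.63 [257 153 281 182] 558 xy [429.1 121.9] res [ 2.   0.  -2.   0.1]
bottle_mid scene 0.45 [224 240 265 266] 472 xy [ 644.1 -135.4] res [ 8.   0.  -8.   0.5]
bottle_mid side 0.58 [259 193 282 234] 792 xy [524.1   3.5] res [ 0.  0. -0.  0.]
bottle_far scene 0.94 [316 228 343 275] 1028 xy [787.7 -12.6] res [ 0.6  0.  -0.6  0. ]
bottle_far side 0.66 [152 184 178 225] 835 xy [787.1 -12.2] res [ 1.6  0.  -1.6  0.1]
```

View pics/w21.png

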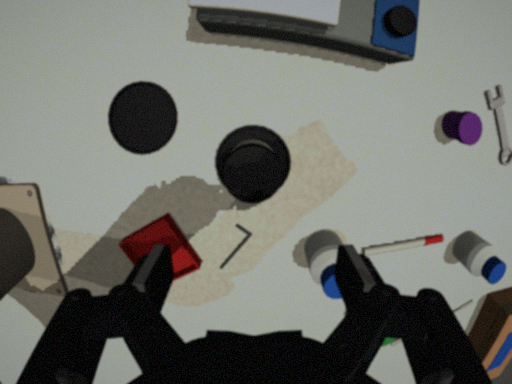

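View pics/scene1.png

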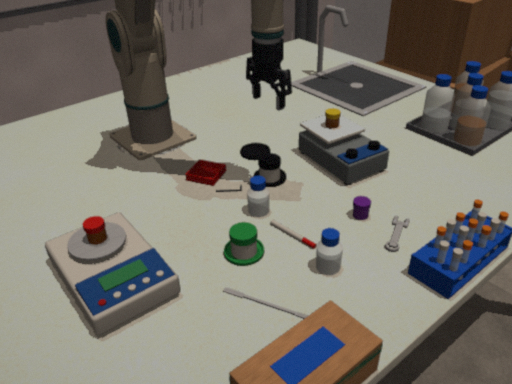

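View pics/side1.png

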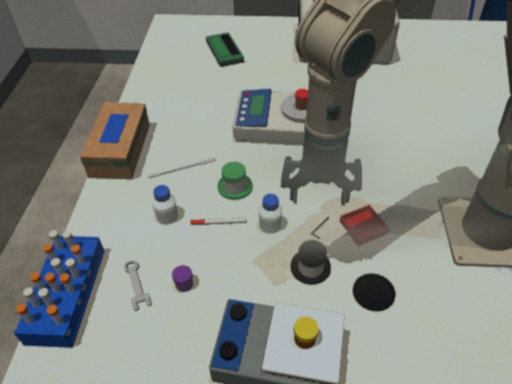

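Scene and side views show red on the pan at (94,230) scene, yellow on the plate at (333,119), green in its dish at (243,242) and black in the far dish at (270,170). All four look upright. The bottles' outlines are within 2 px of where they started. The gripper is open and clear, so I'm handing in.

```bash
python3 -c "
from cell import ctrl
print(ctrl.finish_job())"
```

```text
the job is handed in; nothing more can be done
None
```

All four jars are placed and the job is handed in, at about 35 s on the clock. They went in the order asked: red on the balance pan, yellow on the stirrer plate, green in the green dish, then black in the black dish farther from the base.

**Last checks**
- **Red:** measured by the wrist camera about 2 mm from the pan centre.
- **Yellow:** about 1 mm from the plate centre.
- **Green:** about 1 mm from its dish centre.
- **Black:** about 1 mm from its dish centre.
- **Upright and clear:** all four jars look upright, both bottles' outlines are within 2 px of the start, and the gripper is open and clear. The highest wrist force I read was 14 N.

**What disagreed**
- **Scene camera:** at the start its positions were 5 to 16 mm off the side camera's in x, and up to 16 mm in y at the stirrer. I went by the wrist camera close up. It was within about 6 mm of the side camera for the pan and the rest.
- **Detector:** it sometimes labelled the purple jar as yellow, and its fits to partly hidden objects were poor. I settled these from the pictures and by fitting only the visible edges.

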